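Hook the green bin bracket into the slotted upright

TASK

The bin of green marbles needs its rest: take the green bracket, put its hook through the slot of the grey upright from the robot's side while the brass catch is still up, then press the bracket down until the catch is fully down and the bracket hangs locked behind the slot's lower edge. Let go of it, and leave the orange bracket where it stands.

Things in the scene. Friction and masses are not known exactly. Their poses are not given: they have to be found in the camera images.
- green_bracket: Green L bracket, loose, 0.17-0.35 kg. Origin: centre of arm's underside, +x to hook, z up. mm: arm 130x60x10; flange 100 high, outer face x=65; grip tab x -20..20, 14 thick in y, top z=125, room beside it down to z=30: pinch across y from above. Steel hook 20 wide (y): tongue x 65-89, z 90-100; nose x 81-89 hangs from its end to z=72 (16 gap to flange)
- orange_bracket: Bystander: orange bracket of the same shape, size, origin and axes as the green one. It stays where it stands.
- upright: Grey fixed shallow steel channel, 202 mm high, 110 wide. Origin: on the table, in the front face's plane, under the slot's middle; face looks along -x (to the robot), z up. Face plate 6 thick, empty behind. Slot y -23..23, z 120-185; free from z=132 while the catch is up. Bracket home: tongue on the slot's lower edge, bracket origin at x -65 to -75, z about 30; let go, it droops some degrees
- catch (a joint): Brass bar, 45 mm wide, filling the lowest part of the slot; slides straight down. In m: 0 = up (top 132 mm above the table), 0.012 = fully down (top level with the slot's lower edge, 120 mm). No spring: about 7 N moves it and it stays where it is left; the bracket's weight alone does not push it down.
Mind the look-alikes: they are no part of the job. What is shaped like the upright but blue or pink is not meant.

How it is judged:
By the outcome, as a careful person would: the job done as asked, in the order asked, and still so for the second after the job is handed in, with the robot touching nothing.
It also fails if it takes over 38 s, if anything falls off the work surface, if the arm or the gripper's body presses on something with over 40 N, if the wrist force passes 120 N, or if a joint passes its speed limit or range.

ROBOT

A 6-joint arm with a two-finger parallel gripper is mounted at the origin on the work surface. World frame = base frame: x ahead of the robot, y to its left, z up, the work surface at z = 0. Lengths are in m, angles in rad, forces in N, time in s.
With the tool pointing down it reaches from about 0.3 to 0.95 m from the base axis. Payload 3.1 kg.
Tool frame: the origin (TCP) lies between the finger pads; the fingertips stand 11 mm ahead of it and the grasp point (between the pads) lies 8 mm behind it; z points along the fingers, y is the line along which they close (so a half turn about z gives the same grasp; the last joint's range is limited). The gripper opens to 85 mm and grips with 20 to 120 N. Pads are 22 mm wide; open, the fingers measure 114 mm over their backs; the gripper's body (76 mm by 85 mm) begins 54 mm behind the grasp point. The pads swing forward as they close: fully open they stand 13 mm farther back than shut.
Start: joints at [-1.183, 0.308, 1.634, -0, 1.2, -0.07], TCP at [0.276, -0.561, 0.242] pointing down, gripper open.
Joint ranges: [-3.06, 3.06], [-0.79, 1.96], [0.05, 2.63], [-1.19, 4.34], [0.05, 2.64], [-2.94, 2.94]. Speed limits (rad/s): [2.79, 2.79, 3.14, 3.14, 3.14, 3.14].

INTERFACE

Orientations are given as a rotation vector (axis times angle).
In Python, from plant import robot gives the robot as it stands.
- The arm moves only by the tool send_rows, never from a script. Its argument "deltas" is a list that holds one entry, the list of rows, each a list of 7 numbers: the turn, a rotation vector about the tool's x, y, z in rad, then the shift along the tool's x, y, z in mm, then the opening, from 0 (shut) to 1 (fully open). A call has 1 to 8 rows; each row is the pose to reach, as a shift and turn from the pose commanded when the call began, along the tool's axes at that moment; what a row does not reach only later rows make up. A row lasts 1/10 s, in which the tool goes at most 50 mm and 8.59 degrees, less where a joint would pass 70% of its speed; a pose out of reach is approached as far as the arm can. A call with a gripper value outside its range is refused whole. The fingers move at their own pace and stop on an object; "squeeze" is the grip in N (left out, the last holds). Time passes only in rows, so rows that repeat a pose let the fingers close. It gives the time, the measured TCP pose, the force, the opening and the grip force at its end, in the units of the state.
- robot.get_state(): the state, without advancing time (a new reading comes with each control period).
- robot.get_image(name): name is "side" or "top" or "wrist"; returns a dict with "img" (480x640x3 uint8, blue, green, red), "fx", "fy", "cx", "cy" (pixels), "T" (4x4, takes a point from camera to world coordinates); the wrist camera has in their place "mount" (4x4, takes a point from camera to tool coordinates, whose origin is the TCP and whose axes are the flange's). Camera axes: x right, y down, z forward; pixel columns grow to the right and rows downward; lengths in m; the calibration is good to about 2 mm. A picture is of the moment at which its call begins: read the wrist's pose just before it. There is no depth.
- robot.job_done(): hands the job in; it is judged then, once.
The state is a dict: "t": time; "joints": joint angles; "joint_velocities": joint speeds; "tau": joint torques, N m; "tcp_pos": TCP position; "tool_rot": TCP orientation; "force": force on the tool from outside, world axes, zero at the start; "ft_torque": the same for the moment, N m; "opening": opening from 0.0 (shut) to 1.0 (fully open); "grip_force": force on a finger pad.
Only numpy, scipy, OpenCV 4.12 (cv2) and the standard library are available. Lean on these libraries where they do the work, as an engineer would, in place of code of your own. Each camera call takes 0.05 s, during which the arm holds its last target. There are 200 camera calls.

## Working session

There is one attempt and no reset: what is moved stays moved. The work goes in short steps, Python scripts to look and compute and a tool call to move; the robot and the scene stay as the last step left them, time stands still between calls to the robot, and variables do not carry over. Pictures are saved under pics/ and viewed, at most 10 in all, crops included, and the job is handed in when it is done.

Besides the shell and the picture viewer there is one more tool, called by a JSON object that holds its "method" and its "body", one argument or row to a line. send_rows: Moves the arm, as the interface text tells. Its arguments: {"type":"object","properties":{"deltas":{"type":"array","items":{"type":"array","items":{"type":"array","items":{"type":"number"}}}},"squeeze":{"type":"number"}},"required":["deltas"]}

```bash
mkdir -p pics; ls; python3 - <<'E'
from plant import robot
import cv2
s=robot.get_state();print(s)
for n in("top","side"):
    d=robot.get_image(n);cv2.imwrite(f"pics/{n}0.png",d["img"]);print(n,d["fx"],d["fy"],d["cx"],d["cy"],d["T"])
E
```

```text
pics
{'t': 0.0, 'joints': array([-1.18271461e+00,  3.09022292e-01,  1.63522099e+00, -2.88587987e-05,
        1.19968308e+00, -6.97376144e-02]), 'joint_velocities': array([ 6.61816880e-05, -1.15829189e-03, -3.18233001e-05, -2.45874759e-04,
        5.97610241e-04,  1.85567061e-03]), 'tau': array([-6.46917579e-04, -4.15251303e+01, -2.76661885e+01, -9.41380495e-05,
        1.01629031e-02,  3.40603876e-06]), 'tcp_pos': array([ 0.27588515, -0.5599104 ,  0.24101987]), 'tool_rot': array([-3.05739854e+00, -7.12371050e-01,  6.22265443e-04]), 'force': array([ 1.57485798,  0.06873422, -0.43745642]), 'ft_torque': array([-0.02268378,  0.00138149, -0.02124926]), 'grip_force': 0.0, 'opening': 0.9991157475753711}
top 475.06490961928864 475.06490961928864 323.2042550122891 251.96202075093618 [[ 0.01823803 -0.99760307  0.06674949  0.46765965]
 [-0.99982584 -0.01793297  0.00516665 -0.04533907]
 [-0.00395725 -0.0668321  -0.99775639  1.138834  ]
 [ 0.          0.          0.          1.        ]]
side 495.9653111156995 495.9653111156995 313.5067679226449 237.99835825437404 [[-0.83649771 -0.33766239  0.4315735   0.07034473]
 [-0.5477906   0.53546023 -0.64281241  0.64010047]
 [-0.01403687 -0.77412302 -0.63287954  0.77478131]
 [ 0.          0.          0.          1.        ]]
```

View pics/top0.png

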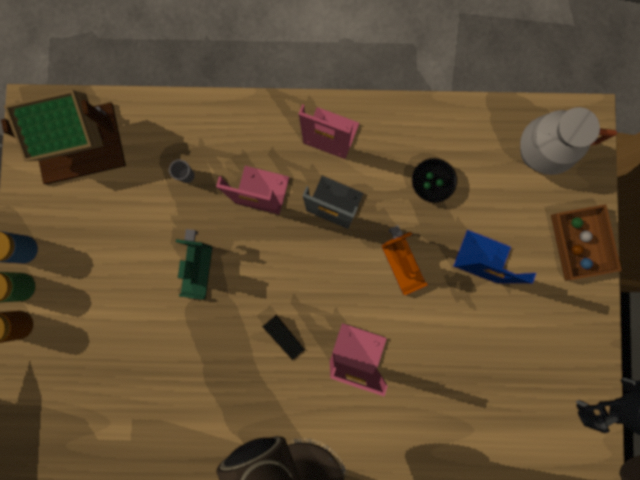

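View pics/side0.png

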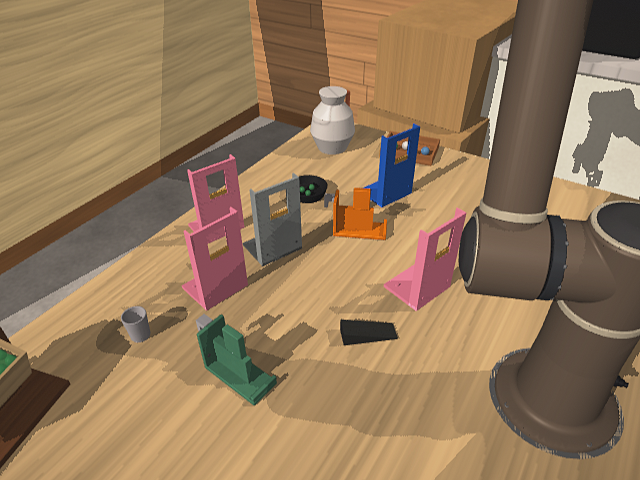

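Top view: the brackets are green at (195,270) and orange at (405,262). The uprights are grey at (333,200), pink at (255,190), (330,130) and (360,358), and blue at (490,258). The green bracket and the grey upright (side view: (235,360) and (277,220)) fit the description by colour. I'll confirm with one enlarged crop.

```bash
python3 - <<'E'
import cv2,numpy as np
t=cv2.imread("pics/top0.png");s=cv2.imread("pics/side0.png")
def c(i,x,y,w,h):return cv2.resize(i[y:y+h,x:x+w],(400,300),interpolation=cv2.INTER_CUBIC)
g=np.vstack([np.hstack([c(t,285,160,100,75),c(t,145,220,100,75)]),np.hstack([c(s,210,165,133,100),c(s,170,310,133,100)])])
cv2.imwrite("pics/crop1.png",cv2.convertScaleAbs(g,alpha=1.5))
E
```

```text
(no output)
```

View pics/crop1.png

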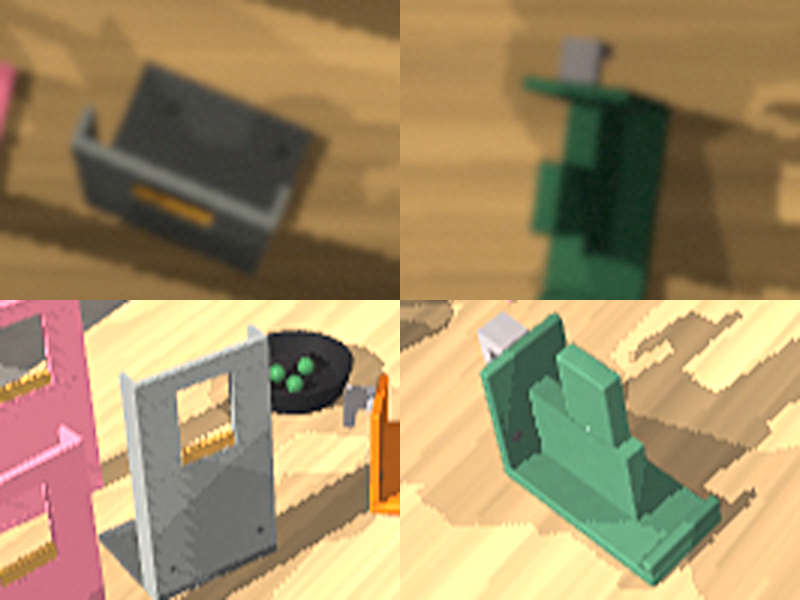

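Confirmed: the grey upright's brass catch is up, filling the slot's bottom (crop lower left, (208,447)). The green bracket has a steel hook (crop upper right, (583,60)) and its tab top at about (548,200). Next I'll cast rays.

```bash
cat > h.py <<'E'
import numpy as np
from scipy.spatial.transform import Rotation as R
CAM=dict(top=(475.0649,323.2043,251.962,np.array([[0.01823803,-0.99760307,0.06674949,0.46765965],[-0.99982584,-0.01793297,0.00516665,-0.04533907],[-0.00395725,-0.0668321,-0.99775639,1.138834]])),
side=(495.9653,313.50677,237.99836,np.array([[-0.83649771,-0.33766239,0.4315735,0.07034473],[-0.5477906,0.53546023,-0.64281241,0.64010047],[-0.01403687,-0.77412302,-0.63287954,0.77478131]])))
def onplane(cam,u,v,z):
    f,cx,cy,T=CAM[cam] if isinstance(cam,str) else cam
    d=T[:3,:3]@[(u-cx)/f,(v-cy)/f,1];o=T[:3,3]
    return o+d*(z-o[2])/d[2]
def wristcam(d,s):
    T=np.eye(4);T[:3,:3]=R.from_rotvec(s["tool_rot"]).as_matrix();T[:3,3]=s["tcp_pos"]
    return (d["fx"],d["cx"],d["cy"],T@d["mount"])
def to_tool(s,p): # world point -> tool-frame mm shift
    return R.from_rotvec(s["tool_rot"]).inv().apply(np.array(p)-s["tcp_pos"])*1000
E
python3 - <<'E'
from h import *
np.set_printoptions(precision=4,suppress=True)
def tp(X,Y,ox,oy):return ox+X/4-.4,oy+Y/4-.4
def sp(X,Y,ox,oy):return ox+X/3-.3,oy+Y/3-.3
def rep(n,a,b):print(n,a,b,"len",np.hypot(*(b-a)[:2]),"ang",np.degrees(np.arctan2(b[1]-a[1],b[0]-a[0])),"mid",(a+b)/2)
P=lambda X,Y,z,ox=285,oy=160:onplane("top",*tp(X,Y,ox,oy),z)
S=lambda X,Y,z,ox=210,oy=165:onplane("side",*sp(X,Y,ox,oy),z)
rep("up top",P(75,147,.202),P(272,225,.202))
rep("up side top",S(124,78,.202),S(266,36,.202))
rep("up side bot",S(157,298,0),S(275,248,0))
G=lambda X,Y,z:P(X-400,Y,z,145,220)
rep("tab axis L",G(531,235,.125),G(540,162,.125))
rep("tab axis R",G(557,235,.125),G(566,162,.125))
rep("flange",G(525,85,.1),G(637,100,.1))
print("tongue end",G(583,40,.1))
rep("arm right edge",G(640,299,.01),G(664,115,.01))
E
```

```text
up top [0.6407 0.0011 0.202 ] [ 0.6033 -0.0975  0.202 ] len 0.10549165248649454 ang -110.76528746743391 mid [ 0.622  -0.0482  0.202 ]
up side top [ 0.6553 -0.0021  0.202 ] [ 0.6026 -0.0986  0.202 ] len 0.10989785177782202 ang -118.63328176434622 mid [ 0.629  -0.0504  0.202 ]
up side bot [ 0.6475 -0.003   0.    ] [ 0.6039 -0.1013  0.    ] len 0.10754568173210828 ang -113.9337465499692 mid [ 0.6257 -0.0522  0.    ]
tab axis L [0.4735 0.27   0.125 ] [0.5125 0.2667 0.125 ] len 0.03918562987754235 ang -4.840070480387508 mid [0.493  0.2684 0.125 ]
tab axis R [0.4737 0.2561 0.125 ] [0.5128 0.2528 0.125 ] len 0.03918715417698604 ang -4.8916523951011674 mid [0.4932 0.2545 0.125 ]
flange [0.5558 0.2843 0.1   ] [0.5486 0.2224 0.1   ] len 0.06229281081946744 ang -96.60164238338375 mid [0.5522 0.2534 0.1   ]
tongue end [0.5812 0.2533 0.1   ]
arm right edge [0.4375 0.2397 0.01  ] [0.547  0.2292 0.01  ] len 0.11001447419486304 ang -5.478289832286152 mid [0.4922 0.2344 0.01  ]
```

```bash
python3 - <<'E'
from h import *
from plant import robot
s=robot.get_state()
print(to_tool(s,[.42,-.15,.30]), to_tool(s,[.493,.2615,.26]))
E
```

```text
[ 310.44619343 -304.20286232  -58.15726579] [ 557.79352407 -640.98120048  -17.4031375 ]
```

{"method": "send_rows", "body": {
  "deltas": [
    [[0, 0, 0.553, 310, -304, -60, 1], [0, 0, 0.553, 310, -304, -60, 1], [0, 0, 0.553, 310, -304, -60, 1], [0, 0, 0.553, 310, -304, -60, 1], [0, 0, 0.553, 310, -304, -60, 1], [0, 0, 0.553, 310, -304, -60, 1], [0, 0, 0.553, 310, -304, -60, 1], [0, 0, 0.553, 310, -304, -60, 1]]
  ]
}}

```text
t: 0.9
tcp_pos: [0.4073, -0.1847, 0.297]
tool_rot: [-3.138, 0.15, 0.0]
force: [0.8, -0.3, -0.0]
opening: 1.001
grip_force: 0.0
```

```bash
python3 - <<'E'
from h import *
from plant import robot
s=robot.get_state()
Rt=R.from_rotvec(s["tool_rot"]).as_matrix();print(s["t"],s["tcp_pos"],Rt[:,0],Rt[:,2])
print(to_tool(s,[.493,.2615,.26]))
E
```

```text
0.9 [ 0.40729605 -0.18474627  0.29702357] [ 9.95424477e-01 -9.55516083e-02 -3.15383832e-05] [-1.61778993e-05  1.61530571e-04 -9.99999987e-01]
[  42.67342499 -452.3877057    37.09426668]
```

{"method": "send_rows", "body": {
  "deltas": [
    [[0, 0, 0, 40, -420, 10, 1], [0, 0, 0, 40, -420, 10, 1], [0, 0, 0, 40, -420, 10, 1], [0, 0, 0, 40, -420, 10, 1], [0, 0, 0, 40, -420, 10, 1], [0, 0, 0, 40, -420, 10, 1], [0, 0, 0, 40, -420, 10, 1], [0, 0, 0, 40, -420, 10, 1]]
  ]
}}

```text
t: 1.7
tcp_pos: [0.4826, 0.2079, 0.2872]
tool_rot: [3.138, -0.149, -0.0]
force: [-0.2, -0.8, 0.2]
opening: 1.0
grip_force: 0.0
```

{"method": "send_rows", "body": {
  "deltas": [
    [[0, 0, 0, 5, -50, 25, 1], [0, 0, 0, 5, -50, 25, 1], [0, 0, 0, 5, -50, 25, 1]]
  ]
}}

```text
t: 2.0
tcp_pos: [0.4914, 0.2558, 0.2605]
tool_rot: [3.136, -0.145, -0.006]
force: [0.4, 0.2, 0.5]
opening: 0.999
grip_force: 0.0
```

```bash
python3 - <<'E'
from h import *
from plant import robot
import cv2
s=robot.get_state()
d=robot.get_image("wrist");cv2.imwrite("pics/w1.png",d["img"])
c=wristcam(d,s);np.save("w1.npy",np.array([c[0],c[1],c[2],*c[3].ravel()]))
print(s["tcp_pos"],s["tool_rot"],c,d["mount"]);print(to_tool(s,[.493,.2615,.26]))
E
```

```text
[0.49136963 0.25576749 0.26054965] [ 3.13599641 -0.1451017  -0.00587197] (362.0352816822168, 317.74988422968073, 243.1674847816999, array([[-0.0918647 , -0.95555772, -0.28012554,  0.56239948],
       [-0.99576976,  0.08867949,  0.02405252,  0.24916334],
       [ 0.00185782,  0.28115012, -0.959662  ,  0.39221467],
       [ 0.        ,  0.        ,  0.        ,  1.        ]])) [[ 4.76553889e-04 -9.60679031e-01 -2.77660894e-01  7.08573268e-02]
 [ 9.99999737e-01  6.09585446e-04 -3.92789168e-04  3.34026179e-04]
 [ 5.46602357e-04 -2.77660634e-01  9.60679069e-01 -1.31922930e-01]
 [ 0.00000000e+00  0.00000000e+00  0.00000000e+00  1.00000000e+00]]
[ 1.09602096 -5.85987094  0.53157526]
```

View pics/w1.png

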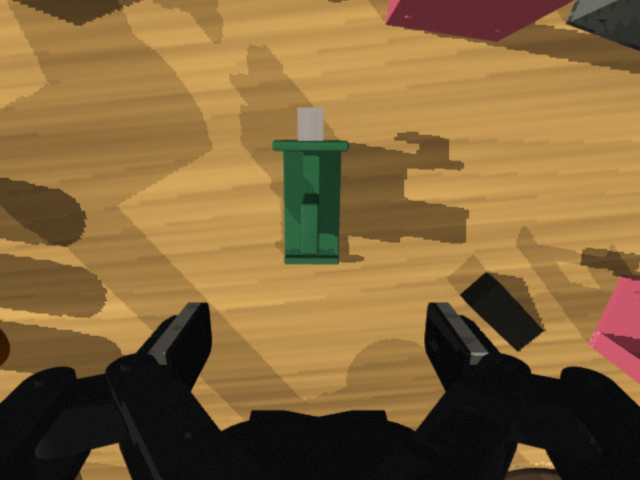

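The picture shows the green bracket at (312,200): tab top spans (302–318, 203–252), flange top (273–349, 142) and tongue end (311,107). The fingers at the bottom are open on both sides.

```bash
python3 - <<'E'
from h import *
import cv2
np.set_printoptions(precision=4,suppress=True)
a=np.load("w1.npy");c=(a[0],a[1],a[2],a[3:].reshape(4,4))
im=cv2.imread("pics/w1.png").astype(int);sat=im.max(2)-im.min(2)
m=((sat<40)&(im.sum(2)>330))[95:140,285:340]
ys,xs=np.nonzero(m);print("tongue px",xs.min()+285,xs.max()+285,ys.min()+95,ys.max()+95)
g=((im[...,1]>im[...,2]*1.5)&(im[...,1]>40))
for r in (142,147,150,258):
    x=np.nonzero(g[r,250:370])[0]+250;print(r,x.min(),x.max())
for n,u,v,z in [("tabfar",310,203,.125),("tabnear",310,253,.125),("tabL",302,228,.125),("tabR",318,228,.125),("flL",273,142,.1),("flR",349,142,.1),("tongue",311,107.5,.1)]:print(n,onplane(c,u,v,z))
E
```

```text
tongue px 298 322 108 139
142 273 346
147 273 347
150 283 346
258 285 337
tabfar [0.516  0.2587 0.125 ]
tabnear [0.477  0.2626 0.125 ]
tabL [0.4975 0.2667 0.125 ]
tabR [0.4963 0.2546 0.125 ]
flL [0.5619 0.2836 0.1   ]
flR [0.5565 0.2248 0.1   ]
tongue [0.5843 0.2517 0.1   ]
```

{"method": "send_rows", "body": {
  "deltas": [
    [[0, 0, 0, 11, -5, 50, 1], [0, 0, 0, 11, -5, 90, 1], [0, 0, 0, 11, -5, 90, 1], [0, 0, 0, 11, -5, 90, 1]]
  ]
}}

```text
t: 2.45
tcp_pos: [0.504, 0.2576, 0.173]
tool_rot: [3.137, -0.152, -0.002]
force: [0.6, -0.3, 1.4]
opening: 0.999
grip_force: 0.0
```

```bash
python3 - <<'E'
from h import *
from plant import robot
s=robot.get_state()
Rt=R.from_rotvec(s["tool_rot"]).as_matrix();print(s["t"],s["tcp_pos"],Rt[:,0],Rt[:,2])
print(to_tool(s,[.5035,.2603,.080]))
E
```

```text
2.45 [0.50399359 0.2575814  0.17302254] [ 9.95293284e-01 -9.69036460e-02 -9.80887792e-04] [-1.05789216e-03 -7.43274317e-04 -9.99999164e-01]
[-0.66346633 -2.73632524 93.02095981]
```

{"method": "send_rows", "body": {
  "deltas": [
    [[0, 0, 0, 0, -3, 40, 1], [0, 0, 0, 0, -3, 75, 1], [0, 0, 0, 0, -3, 92, 1], [0, 0, 0, 0, -3, 92, 1], [0, 0, 0, 0, -3, 92, 0], [0, 0, 0, 0, -3, 92, 0], [0, 0, 0, 0, -3, 92, 0], [0, 0, 0, 0, -3, 92, 0]]
  ],
  "squeeze": 110
}}

```text
t: 3.25
tcp_pos: [0.5054, 0.2625, 0.0821]
tool_rot: [-3.137, 0.149, -0.004]
force: [-0.0, -0.6, 0.2]
opening: 0.324
grip_force: 0.0
```

{"method": "send_rows", "body": {
  "deltas": [
    [[0, 0, 0, 0, 0, 0, 0], [0, 0, 0, 0, 0, 0, 0], [0, 0, 0, 0, 0, 0, 0]]
  ]
}}

```text
t: 3.55
tcp_pos: [0.5048, 0.2622, 0.0813]
tool_rot: [-3.138, 0.149, -0.001]
force: [-1.0, -1.1, 5.3]
opening: 0.149
grip_force: 106.9
```

{"method": "send_rows", "body": {
  "deltas": [
    [[0, 0, 0, -5, 0, -30, 0], [0, 0, 0, -15, 20, -75, 0], [0, 0, 0.08, -20, 60, -80, 0], [0, 0, 0.16, -22, 105, -80, 0], [0, 0, 0.24, -22, 150, -80, 0], [0, 0, 0.31, -22, 195, -80, 0], [0, 0, 0.31, -22, 230, -80, 0], [0, 0, 0.31, -22, 245, -80, 0]]
  ]
}}

```text
t: 4.35
tcp_pos: [0.4577, 0.0178, 0.1597]
tool_rot: [3.075, -0.636, -0.003]
force: [0.4, -0.8, -1.5]
opening: 0.154
grip_force: 107.8
```

{"method": "send_rows", "body": {
  "deltas": [
    [[0, 0, 0, 0, 0, 0, 0], [0, 0, 0, 0, 0, 0, 0]]
  ]
}}

```text
t: 4.55
tcp_pos: [0.4587, 0.0204, 0.16]
tool_rot: [-3.076, 0.634, 0.002]
force: [-0.0, -0.2, -2.1]
opening: 0.149
grip_force: 107.8
```

```bash
python3 - <<'E'
from h import *
from plant import robot
import cv2
s=robot.get_state()
d=robot.get_image("wrist");cv2.imwrite("pics/w2.png",d["img"])
c=wristcam(d,s);np.save("w2.npy",np.array([c[0],c[1],c[2],*c[3].ravel()]))
Rt=R.from_rotvec(s["tool_rot"]).as_matrix();print(s["t"],s["tcp_pos"],Rt[:,0],Rt[:,2],s["force"])
E
```

```text
4.55 [0.45869938 0.02036542 0.159967  ] [ 0.91849109 -0.39543957 -0.00128878] [-1.09687304e-03  7.11382770e-04 -9.99999145e-01] [-0.02412272 -0.22889618 -2.06217873]
```

View pics/w2.png

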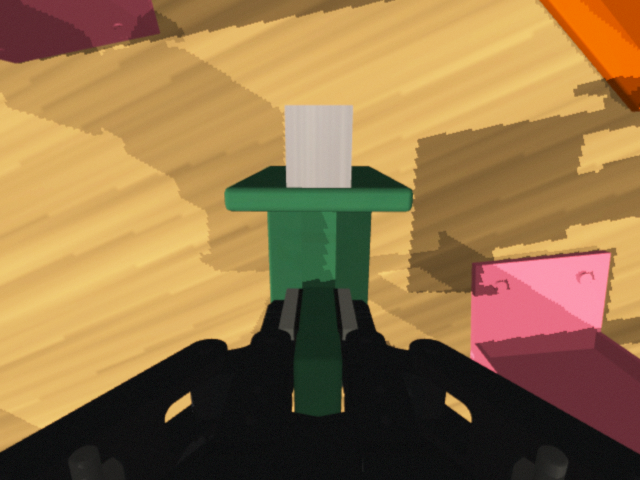

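The bracket is held squarely: tab between the pads at (318,350), tongue end at (285–353,104). One enlarged crop will give the upright's corners.

```bash
python3 - <<'E'
import cv2,numpy as np
t=cv2.imread("pics/top0.png");s=cv2.imread("pics/side0.png")
a=cv2.resize(s[172:272,242:309],(402,600),interpolation=cv2.INTER_LINEAR)
b=cv2.resize(t[172:222,298:364],(396,300),interpolation=cv2.INTER_LINEAR)
b=np.vstack([b,np.zeros((300,396,3),np.uint8)])
g=cv2.convertScaleAbs(np.hstack([a,b]),alpha=1.5)
for k in range(0,800,60):cv2.line(g,(k,0),(k,5),(0,0,255),1)
for k in range(0,600,60):cv2.line(g,(0,k),(5,k),(0,0,255),1)
cv2.imwrite("pics/crop2.png",g)
E
```

```text
(no output)
```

View pics/crop2.png

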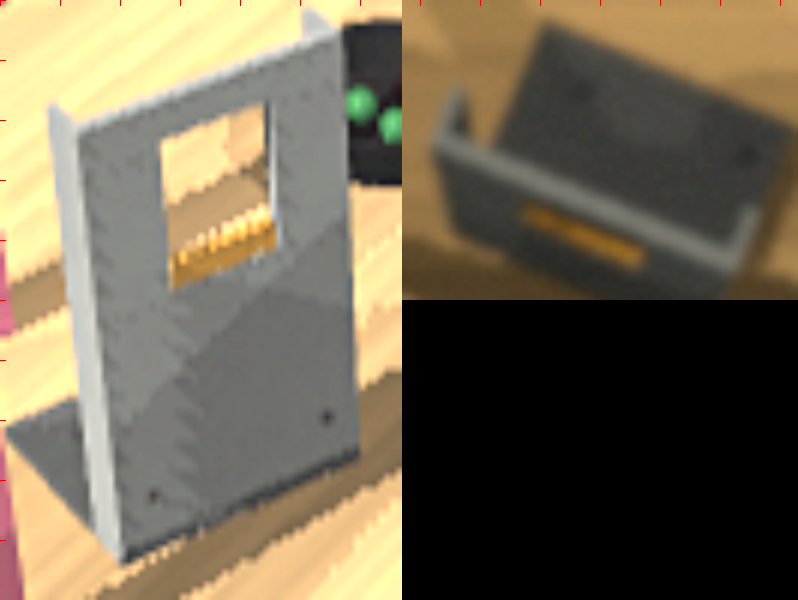

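Corners in the crop (6x): face TL (79,134), TR (343,38), BL (122,562), BR (358,456); slot TL (160,140), TR (268,103), BL (172,290), BR (277,247). The top view's front edge runs (34,147) to (335,265). The brass catch is up.

```bash
python3 - <<'E'
from h import *
np.set_printoptions(precision=4,suppress=True)
S=lambda X,Y:(242+X/6-.5+.08,172+Y/6-.5+.08)
pts=[(79,134,55,202),(343,38,-55,202),(122,562,55,0),(358,456,-55,0),(160,140,23,185),(268,103,-23,185),(172,290,23,120),(277,247,-23,120)]
L=[]
for X,Y,y,z in pts:
    p=onplane("side",*S(X,Y),z/1000);L.append((y/1000,p));print(y,z,p)
def fit(L):
    yy=np.array([a for a,_ in L]);P=np.array([p[:2] for _,p in L])
    k,o=np.linalg.lstsq(np.c_[yy,np.ones(len(yy))],P,rcond=None)[0]
    print("origin",o,"scale",np.hypot(*k),"yaw",np.degrees(np.arctan2(-k[0],k[1])))
fit(L)
T=lambda X,Y:(298+X/6-.42,172+Y/6-.42)
fit([(.055,onplane("top",*T(34,147),.202)),(-.055,onplane("top",*T(335,265),.202))])
# bracket in hand
a=np.load("w2.npy");c=(a[0],a[1],a[2],a[3:].reshape(4,4))
zb=.160-.0813
from plant import robot
s=robot.get_state()
for u,v,z in [(285,104.5,.1),(353,104.5,.1),(226,190,.1),(412,190,.1)]:print(to_tool(s,onplane(c,u,v,z+zb)))
E
```

```text
55 202 [0.6414 0.0031 0.202 ]
-55 202 [ 0.5992 -0.095   0.202 ]
55 0 [0.6452 0.0004 0.    ]
-55 0 [ 0.6037 -0.1005  0.    ]
23 185 [ 0.6318 -0.028   0.185 ]
-23 185 [ 0.6132 -0.0672  0.185 ]
23 120 [ 0.6312 -0.0268  0.12  ]
-23 120 [ 0.6141 -0.0687  0.12  ]
origin [ 0.6225 -0.0478] scale 0.978681170603432 yaw -22.9373505620618
origin [ 0.6223 -0.0489] scale 0.9755501233870201 yaw -20.571035254685242
[ 80.509   -8.9032 -18.7004]
[ 80.4936  11.0028 -18.7044]
[ 55.5224 -27.9644 -18.6709]
[ 55.4854  30.0679 -18.6826]
```

{"method": "send_rows", "body": {
  "deltas": [
    [[0, 0, -0.012, 20, 0, 6, 0], [0, 0, -0.012, 50, -1, 6, 0], [0, 0, -0.012, 75, -1, 6, 0], [0, 0, -0.012, 90, -1, 6, 0], [0, 0, -0.012, 100, -1, 6, 0], [0, 0, -0.012, 106, -1, 6, 0], [0, 0, -0.012, 106, -1, 6, 0]]
  ]
}}

```text
t: 5.3
tcp_pos: [0.5572, -0.02, 0.1543]
tool_rot: [-3.081, 0.612, 0.001]
force: [-0.6, 0.6, -2.2]
opening: 0.151
grip_force: 107.8
```

```bash
python3 - <<'E'
from h import *
from plant import robot
import cv2
s=robot.get_state();p=s["tcp_pos"][:2]-[.6225,-.0482];a=np.radians(-22.5)
print(s["t"],s["tcp_pos"],"upright frame",p@[np.cos(a),np.sin(a)],p@[-np.sin(a),np.cos(a)],s["force"])
t=robot.get_image("side")["img"];w=robot.get_image("wrist")["img"]
g=np.hstack([cv2.resize(t[130:290,200:360],(400,400)),cv2.resize(w[0:320,160:480],(400,400))])
cv2.imwrite("pics/c3.png",g)
E
```

```text
5.3 [ 0.55721077 -0.02003599  0.1542981 ] upright frame -0.07109728112222431 0.0010350470184164809 [-0.61280478  0.61559314 -2.22109753]
```

View pics/c3.png

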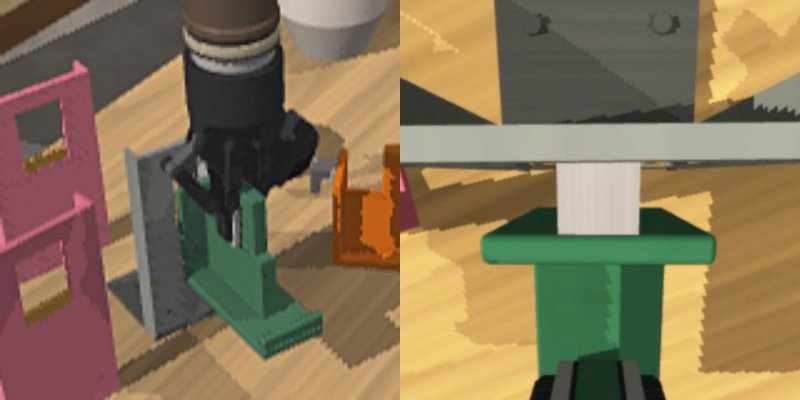

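The hook is entering the slot (wrist crop (598,165)), centred and square. Going 10 mm further in, then down.

{"method": "send_rows", "body": {
  "deltas": [
    [[0, 0, 0, 5, 0, 0, 0], [0, 0, 0, 10, 0, 0, 0], [0, 0, 0, 10, 0, 0, 0], [0, 0, 0, 10, 0, 8, 0], [0, 0, 0, 10, 0, 16, 0], [0, 0, 0, 10, 0, 24, 0], [0, 0, 0, 10, 0, 27, 0], [0, 0, 0, 10, 0, 27, 0]]
  ],
  "squeeze": 120
}}

```text
t: 6.2
tcp_pos: [0.5653, -0.0243, 0.1263]
tool_rot: [3.081, -0.614, -0.004]
force: [0.9, 0.2, -1.7]
opening: 0.147
grip_force: 116.7
```

{"method": "send_rows", "body": {
  "deltas": [
    [[0, 0, 0, 0, 0, 3, 0], [0, 0, 0, 0, 0, 5, 0], [0, 0, 0, 0, 0, 7, 0], [0, 0, 0, 0, 0, 7, 0]]
  ]
}}

```text
t: 6.6
tcp_pos: [0.5666, -0.0244, 0.1214]
tool_rot: [-3.081, 0.614, -0.001]
force: [-2.7, 0.5, 3.1]
opening: 0.15
grip_force: 117.5
```

```bash
cat > st.py <<'E'
from h import *
from plant import robot
s=robot.get_state();p=s["tcp_pos"][:2]-[.6225,-.0482];a=np.radians(-22.5)
print(s["t"],s["tcp_pos"],"uf",p@[np.cos(a),np.sin(a)],p@[-np.sin(a),np.cos(a)],s["force"],s["ft_torque"],s["grip_force"])
E
python3 st.py
```

```text
6.6 [ 0.56660276 -0.02442203  0.12141965] uf -0.06074175191732943 0.000577037089112678 [-2.69738713  0.4835393   3.08232096] [-0.06399567  0.07927418 -0.01973865] 117.45023488998413
```

{"method": "send_rows", "body": {
  "deltas": [
    [[0, 0, 0, 0, 0, 3, 0], [0, 0, 0, 0, 0, 6, 0], [0, 0, 0, 0, 0, 8, 0], [0, 0, 0, 0, 0, 8, 0]]
  ]
}}

```text
t: 7.0
tcp_pos: [0.5669, -0.0245, 0.1133]
tool_rot: [-3.081, 0.614, -0.003]
force: [-2.3, 0.1, 4.2]
opening: 0.147
grip_force: 117.5
```

```bash
python3 st.py
```

```text
7.0 [ 0.56692192 -0.02447616  0.11332685] uf -0.06042616796334192 0.0006491611310635338 [-2.28289702  0.14045981  4.18813308] [-0.08480677 -0.02545665  0.01992175] 117.47074127197266
```

{"method": "send_rows", "body": {
  "deltas": [
    [[0, 0, 0, 0, 0, 2, 0], [0, 0, 0, 0, 0, 4, 0], [0, 0, 0, 0, 0, 5, 0], [0, 0, 0, 0, 0, 5, 0]]
  ]
}}

```text
t: 7.4
tcp_pos: [0.567, -0.0244, 0.1104]
tool_rot: [-3.081, 0.614, -0.002]
force: [-8.3, 2.0, 15.7]
opening: 0.147
grip_force: 119.2
```

```bash
python3 st.py; python3 - <<'E'
from h import *
from plant import robot
import cv2
w=robot.get_image("wrist")["img"];t=robot.get_image("side")["img"]
g=np.hstack([cv2.resize(t[150:270,220:340],(400,400)),cv2.resize(w[0:320,160:480],(400,400))])
cv2.imwrite("pics/c4.png",g)
E
```

```text
7.4 [ 0.56704147 -0.02439778  0.11035287] uf -0.06034571595975721 0.000767327928100435 [-8.3481488   1.99805395 15.7341851 ] [-0.19127214  0.20504335 -0.1509357 ] 119.24010872840881
```

View pics/c4.png

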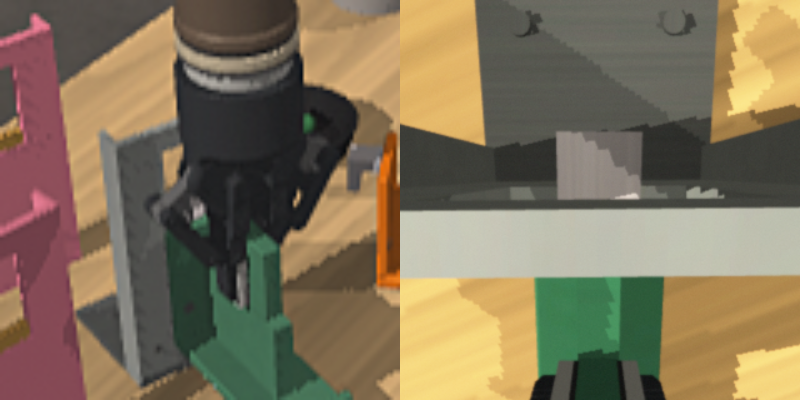

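Hook visible behind the plate (wrist crop (598,165)). The force is rising at a tongue height of about 119 mm, so it's at the bottom. A little more press to make sure.

{"method": "send_rows", "body": {
  "deltas": [
    [[0, 0, 0, -1, 0, 2, 0], [0, 0, 0, -1, 0, 4, 0], [0, 0, 0, -1, 0, 5, 0], [0, 0, 0, -1, 0, 5, 0]]
  ]
}}

```text
t: 7.9
tcp_pos: [0.5675, -0.0243, 0.1072]
tool_rot: [3.081, -0.613, 0.007]
force: [-10.0, 1.2, 23.9]
opening: 0.143
grip_force: 120.2
```

```bash
python3 st.py
```

```text
7.9 [ 0.56745    -0.0243129   0.10722919] uf -0.060000762568207175 0.0010020787742302181 [-9.98394773  1.22433418 23.87486602] [-0.27937142  0.40337877 -0.10957851] 120.23099899291992
```

{"method": "send_rows", "body": {
  "deltas": [
    [[0, 0, 0, 0, 0, -4, 0], [0, 0, 0, 0, 0, -4, 0], [0, 0, 0, 0, 0, -4, 0.2], [0, 0, 0, 0, 0, -4, 0.5], [0, 0, 0, 0, 0, -4, 0.5], [0, 0, 0, 0, 0, -4, 0.5], [0, 0, 0, 0, 0, -4, 0.5]]
  ],
  "squeeze": 20
}}

```text
t: 8.6
tcp_pos: [0.565, -0.024, 0.106]
tool_rot: [3.081, -0.614, -0.001]
force: [-0.1, 0.2, -0.4]
opening: 0.502
grip_force: 0.0
```

```bash
python3 st.py
```

```text
8.6 [ 0.56501183 -0.02397929  0.10602739] uf -0.06238100557332082 0.00037724908038182584 [-0.12661732  0.19181431 -0.35320591] [ 0.01145684  0.03183027 -0.00128579] 0.0
```

Released with no force. Backing straight up, then away.

{"method": "send_rows", "body": {
  "deltas": [
    [[0, 0, 0, -2, 0, -20, 0.6], [0, 0, 0, -4, 0, -60, 0.6], [0, 0, 0, -10, 0, -100, 0.6], [0, 0, 0, -40, 0, -130, 0.6], [0, 0, 0, -80, 0, -150, 0.6], [0, 0, 0, -120, 0, -160, 0.6], [0, 0, 0, -150, 0, -160, 0.6], [0, 0, 0, -150, 0, -160, 0.6]]
  ]
}}

```text
t: 9.4
tcp_pos: [0.4235, 0.0346, 0.2664]
tool_rot: [-3.081, 0.611, 0.002]
force: [-0.2, -0.4, 0.0]
opening: 0.6
grip_force: 0.0
```

```bash
python3 st.py; python3 - <<'E'
from h import *
from plant import robot
import cv2
w=robot.get_image("top")["img"];t=robot.get_image("side")["img"]
g=np.hstack([cv2.resize(t[150:290,210:350],(400,400)),cv2.resize(w[150:250,290:390],(400,400))])
cv2.imwrite("pics/c5.png",cv2.convertScaleAbs(g,alpha=1.4))
E
```

```text
9.4 [0.42352038 0.03455632 0.26641279] uf -0.2155026748482523 0.0003106698076911635 [-0.16091026 -0.37168704  0.03541077] [-0.02731442 -0.05724835 -0.02739372] 0.0
```

View pics/c5.png

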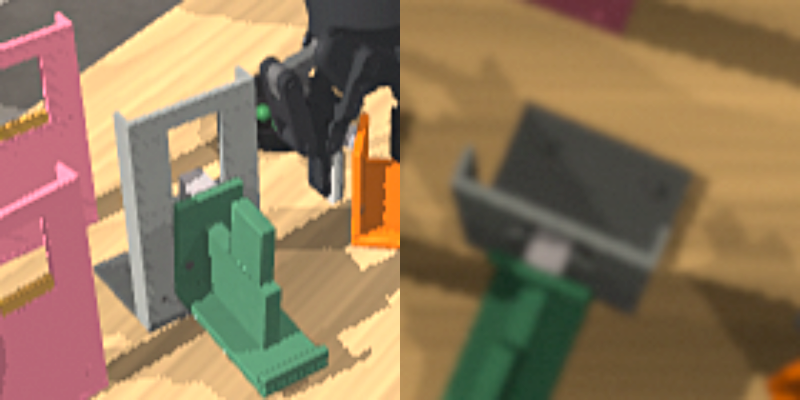

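The bracket hangs by its hook (side crop (200,183), top crop (547,250)), the gripper is clear, and the orange bracket is untouched. I'll check numerically that no brass still shows above the slot edge.

```bash
python3 - <<'E'
from h import *
from plant import robot
import cv2
def brass(i,x,y,w,h):
    H=cv2.cvtColor(i[y:y+h,x:x+w],cv2.COLOR_BGR2HSV);return int(((H[...,0]>10)&(H[...,0]<25)&(H[...,1]>150)&(H[...,2]>90)).sum())
def proj(cam,p):
    f,cx,cy,T=CAM[cam];q=T[:3,:3].T@(np.array(p)-T[:3,3]);return q[:2]/q[2]*f+[cx,cy]
i0={n:cv2.imread(f"pics/{n}0.png") for n in("top","side")}
for n in i0:
    im=robot.get_image(n)["img"]
    a=np.radians(-22.5)
    def W(x,y,z):return [.6225+x*np.cos(a)-y*np.sin(a),-.0482+x*np.sin(a)+y*np.cos(a),z]
    P=np.array([proj(n,W(x,y,z)) for x in(0,.006) for y in(-.022,.022) for z in(.12,.132)])
    x,y=P.min(0).astype(int)-1;w,h=(np.ptp(P,0)+3).astype(int)
    print(n,brass(i0[n],x,y,w,h),brass(im,x,y,w,h))
    for yy in(-.02,-.016,.016,.02):
        print([ (yy,z,*im[tuple(proj(n,W(.0,yy,z)).round().astype(int)[::-1])],"was",*i0[n][tuple(proj(n,W(.0,yy,z)).round().astype(int)[::-1])]) for z in(.122,.127,.131)])
E
```

```text
top 12 0
[(-0.02, 0.122, np.uint8(43), np.uint8(48), np.uint8(47), 'was', np.uint8(37), np.uint8(55), np.uint8(67)), (-0.02, 0.127, np.uint8(43), np.uint8(46), np.uint8(47), 'was', np.uint8(32), np.uint8(67), np.uint8(90)), (-0.02, 0.131, np.uint8(43), np.uint8(46), np.uint8(47), 'was', np.uint8(32), np.uint8(67), np.uint8(90))]
[(-0.016, 0.122, np.uint8(44), np.uint8(48), np.uint8(48), 'was', np.uint8(32), np.uint8(65), np.uint8(87)), (-0.016, 0.127, np.uint8(44), np.uint8(48), np.uint8(47), 'was', np.uint8(26), np.uint8(71), np.uint8(99)), (-0.016, 0.131, np.uint8(44), np.uint8(48), np.uint8(47), 'was', np.uint8(26), np.uint8(71), np.uint8(99))]
[(0.016, 0.122, np.uint8(39), np.uint8(43), np.uint8(44), 'was', np.uint8(22), np.uint8(52), np.uint8(72)), (0.016, 0.127, np.uint8(39), np.uint8(43), np.uint8(44), 'was', np.uint8(22), np.uint8(52), np.uint8(72)), (0.016, 0.131, np.uint8(41), np.uint8(44), np.uint8(44), 'was', np.uint8(18), np.uint8(55), np.uint8(78))]
[(0.02, 0.122, np.uint8(50), np.uint8(55), np.uint8(54), 'was', np.uint8(24), np.uint8(50), np.uint8(67)), (0.02, 0.127, n
[... 829 characters left out ...]
', np.uint8(47), np.uint8(101), np.uint8(141))]
[(0.016, 0.122, np.uint8(63), np.uint8(62), np.uint8(62), 'was', np.uint8(57), np.uint8(87), np.uint8(107)), (0.016, 0.127, np.uint8(67), np.uint8(63), np.uint8(64), 'was', np.uint8(41), np.uint8(83), np.uint8(113)), (0.016, 0.131, np.uint8(67), np.uint8(62), np.uint8(62), 'was', np.uint8(48), np.uint8(97), np.uint8(134))]
[(0.02, 0.122, np.uint8(85), np.uint8(85), np.uint8(82), 'was', np.uint8(46), np.uint8(81), np.uint8(108)), (0.02, 0.127, np.uint8(122), np.uint8(179), np.uint8(225), 'was', np.uint8(34), np.uint8(78), np.uint8(108)), (0.02, 0.131, np.uint8(127), np.uint8(189), np.uint8(237), 'was', np.uint8(34), np.uint8(74), np.uint8(105))]
```

No brass is left in either view, so the catch is fully down. Handing in.

```bash
python3 -c "
from plant import robot
print(robot.job_done())"
```

```text
the job is handed in; nothing more can be done
None
```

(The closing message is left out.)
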